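# Open the centrifuge after the run

### The job

The spin is over. With a fingertip press down the blue release tab at the front of the small bench centrifuge so that its lid springs up, then push the lid all the way back until it rests against its stop and stays fully open. Push gently: do not shove, tip or lift the machine, pick nothing up, leave everything else on the bench where it stands, and finish with the hand clear.

Things in the scene. Friction and masses are not known exactly. Their poses are not given: they have to be found in the camera images.
- centrifuge: Cream bench-top microcentrifuge, loose on rubber feet, about 2.5 kg: 227 mm deep (x from -115 to 112 mm), 180 mm wide (y), deck 95 mm high, closed lid's top at 118 mm (clear dome 133 mm). Origin: centre of its underside, on the bench; its own -x is the front (sloped control panel, display, blue release tab), z up. Under the lid sits a rotor with eight capped microtubes.
- tab_press (a point): Centre of the pressing area on top of the blue release tab, a paddle 38 mm (x) by 36 mm (y), 7 mm thick, that projects level over the sloped front panel; with the tab at rest this point is at (-99, 0, 99) mm in the centrifuge's frame, 26 mm in front of the front edge of the lid's lip, with nothing above it. Press it straight down.
- tab (a joint): Tilt of the release tab about a pivot 31 mm behind tab_press and 17 mm below it, rad: 0 at rest, 0.45 fully down (then tab_press has sunk 15 mm). Sprung: about 2 N at tab_press to begin, about 6 N fully down. The lid's catch is freed between about 0.15 and 0.2 rad; the tab springs back when let go.
- lid (a joint): Angle of the lid, rad: 0 shut and latched; freed, kick-up springs lift it within about a second to 0.65, where it rests on them; 1.92 is its back stop. Its hinge is damped; the lid (about 180 g) falls back onto the springs if let go before about 1.5 and falls back against the stop beyond that. Opening it from 0.65 takes about 1 to 2 N at the lip. Fully open means above 1.8.
- lid_hinge (a point): Middle of the lid's hinge line, which runs along the centrifuge's y; fixed at (85, 0, 100) mm in the centrifuge's frame. Its axes turn with the lid and are those of the centrifuge when the lid is shut.
- lid_lip (a point): Middle of the lower front edge of the blue finger lip at the lid's front, 158 mm from the hinge line and 12 mm above the hinge when shut; moves with the lid. The lip is 76 mm wide (y), 6 mm thick and stands 13 mm out from the lid's front. The lid is 170 mm wide; its flat underside passes 3 mm below the hinge line when shut, and the lid is 21 mm thick.
- rack: Blue tube rack, 105 x 62 x 45 mm, loose, with tubes in it; leave alone. Origin: centre of its underside.
- tube0: Capped sample tube, 76 mm long, 13 mm thick (cap 16 mm), standing in the rack; leave alone. Origin: its foot.
- tube1: Another capped tube in the rack, as tube0.
- tube2: A third capped tube in the rack, as tube0.
- tipbox: Box of pipette tips with a clear lid, 122 x 84 x 72 mm, loose; leave alone. Origin: centre of its underside.
- jar: Specimen jar with orange cap, 58 mm across, 72 mm high, loose; leave alone. Origin: centre of its underside.
- scanner: White barcode reader on its dark foot, 80 x 66 mm, about 117 mm high, loose; leave alone. Origin: centre of its underside.
- pen: Marker pen lying on the bench in front of the centrifuge, 124 mm long along its x, 16 mm thick; leave alone. Origin: under its middle.

How it is judged (in metres and radians):
On the way, in this order (a step that is already met when the one before it is completed fails the run):
1. the release tab is pressed down by a fingertip until it frees the lid (value of joint tab above 0.1 rad and contact force between the fingers and centrifuge above 0.5 N), for 0.02 s.
2. the freed lid has sprung up (value of joint lid above 0.45 rad), for 0.1 s.
3. the lid is pushed back fully open (value of joint lid above 1.8 rad), for 0.2 s.
At the end, for the whole second after the job is handed in: The lid is at rest above 1.8 rad (stop at 1.92), the tab has sprung back (below 0.06 rad), the centrifuge stands level within 20 mm of where it stood, and every other loose thing is within 20 mm of where it was (value of joint lid above 1.8 rad and velocity of joint lid between -0.1 and 0.1 rad/s and value of joint tab below 0.06 rad and distance of each of centrifuge, rack, tube0, tube1, tube2, tipbox, jar, scanner, pen from where it was at the start of the episode below 0.02 m and angle between centrifuge's own z axis and vertical below 0.05 rad and linear speed of centrifuge below 0.02 m/s); the robot touches nothing.
It fails at once if the centrifuge is shoved more than 20 mm, tipped, or lifted more than 8 mm (distance of centrifuge from where it was at the start of the episode above 0.02 m or angle between centrifuge's own z axis and vertical above 0.08 rad or height (world z) of centrifuge above 0.008 m).
It fails at once if the fingers press on the centrifuge with more than 40 N (contact force between the fingers and centrifuge above 40 N).
It fails at once if another thing on the bench is moved more than 20 mm or lifted (distance of any of rack, tube0, tube1, tube2, tipbox, jar, scanner, pen from where it was at the start of the episode above 0.02 m).
It also fails if it takes over 42 s, if anything falls off the work surface, if the arm or the gripper's body presses on something with over 40 N, if the wrist force passes 120 N, or if a joint passes its speed limit or range.

### The arm

A 7-joint arm with a two-finger parallel gripper is mounted at the origin on the work surface. World frame = base frame: x ahead of the robot, y to its left, z up, the work surface at z = 0. Lengths are in mm, angles in degrees, forces in N, time in s.
With the tool pointing down it reaches from about 400 to 925 mm from the base axis. Payload 4.1 kg.
Tool frame: the origin (TCP) lies between the finger pads; the fingertips stand robot.tips_ahead ahead of it and the grasp point (between the pads) lies 8 mm behind it (robot.tips_ahead is the distance from the TCP to the fingertips, in mm); z points along the fingers, y is the line along which they close (so a half turn about z gives the same grasp; the last joint's range is limited). The gripper opens to 85 mm and grips with 20 to 120 N. Pads are 22 mm wide; open, the fingers measure 114 mm over their backs; the gripper's body (76 mm by 85 mm) begins 54 mm behind the grasp point. The pads swing forward as they close: fully open they stand 13 mm farther back than shut.
Start: joints at [-81.074, 22.827, 2.584, 88.041, -1.071, 69.15, -2.905], TCP at [163.81, 629.053, 242.347] pointing down, gripper open.
Joint ranges: [-161.44, 161.44], [-28.35, 127.94], [-78.24, 83.42], [0, 140.83], [-78.03, 258.03], [13.02, 114.36], [-168.23, 168.23]. Speed limits (degrees/s): [147.25, 147.25, 180, 180, 180, 180, 180].

### API

Orientations are given as [roll, pitch, yaw] about the fixed x, y, z axes, in that order (R = Rz(yaw) Ry(pitch) Rx(roll)).
In Python, from plant import robot, imaging gives the robot as it stands. The module is installed in compiled form; this text tells all that it offers.
- The arm moves only by the shell command python3 -m crank 'ROWS'. ROWS is JSON, a list of rows, each a list of 7 numbers: the gripper command: -1 is shut, 1 is fully open, values between are in proportion, then the shift along the world's x, y, z in m, then the turn, a rotation vector about the world's x, y, z in rad. In form: [[grip, tx, ty, tz, ax, ay, az], ...]. A call has 1 to 10 rows; each row shifts and turns the commanded pose from where the row before left it; what a row does not reach is not made up. A row lasts 1/12 s, in which the tool goes at most 41.7 mm and 7.16 degrees, less where a joint would pass 70% of its speed; a pose out of reach is approached as far as the arm can. A call with a gripper value outside its range is refused whole. The fingers move at their own pace and stop on an object; the grip force is fixed at half the most. Time passes only in rows, so rows that do not move let the fingers close. It gives the time, the measured TCP pose, the force, the opening and the grip force at its end, in the units of the state.
- robot.state(): the state, without advancing time (a new reading comes with each control period).
- imaging.get_image(name): name is "side" or "top" or "wrist"; returns (picture, depth): 384x512x3 uint8, red, green, blue; 384x512 float32, mm along the optical axis (not along the pixel's ray), 0 where there is no reading.
- imaging.camera_model(name): a dict with "fx", "fy", "cx", "cy" (pixels), "xyz" and "orientation" of the camera in the world. Camera axes: x right, y down, z forward; pixel columns grow to the right and rows downward; lengths in mm; the calibration is good to about 2 mm. A picture is of the moment at which its call begins: read the wrist's pose just before it. camera_model takes no time and is no camera call; for the wrist camera it gives the pose at the moment of the call.
- robot.sign_off(): hands the job in; it is judged then, once.
The state is a dict: "t": time; "joint_pos": joint angles; "joint_vel": joint speeds; "tau": joint torques, N m; "position": TCP position; "tcp_rot": TCP orientation; "wrist_force": force on the tool from outside, world axes, zero at the start; "wrist_torque": the same for the moment, N m; "finger_gap": finger opening in mm; "grip_force": force on a finger pad.
Only numpy, scipy, OpenCV 4.12 (cv2) and the standard library are available. Lean on these libraries where they do the work, as an engineer would, in place of code of your own. Each camera call takes 0.05 s, during which the arm holds its last target. There are 200 camera calls.

## Working session

There is one attempt and no reset: what is moved stays moved. The work goes in short steps, Python scripts to look and compute and a shell command to move; the robot and the scene stay as the last step left them, time stands still between calls to the robot, and variables do not carry over. Pictures are saved under pics/ and viewed, at most 10 in all, crops included, and the job is handed in when it is done.

```bash
mkdir -p pics
cat > h.py <<'E'
import numpy as np,cv2
from scipy.spatial.transform import Rotation as R
from plant import robot, imaging
def cloud(n):
    im,d=imaging.get_image(n); c=imaging.camera_model(n)
    v,u=np.mgrid[:384,:512]
    P=np.stack([(u-c['cx'])/c['fx']*d,(v-c['cy'])/c['fy']*d,d],-1)
    o=c['orientation']
    M=R.from_euler('xyz',o,degrees=True).as_matrix()
    return im,d,P@M.T+np.array(c['xyz'])
E
python3 - <<'E'
from h import *
s=robot.state();print(s['position'],s['tcp_rot'],s['finger_gap'],robot.tips_ahead)
for n in('side','top'):
    im,d,W=cloud(n);cv2.imwrite(f'pics/{n}.png',im[...,::-1]);np.savez(f'{n}.npz',im=im,d=d,W=W);print(imaging.camera_model(n))
E
```

```text
[163.65613487 628.4157771  241.2527734 ] [-1.79886628e+02  7.89078939e-03  1.65406247e+02] 85.15640564947658 11.0
{'fx': 364.49181139678115, 'fy': 364.49181139678115, 'cx': 255.1762867650897, 'cy': 196.36850862711208, 'xyz': array([ 274.44586911, -656.51608465,  723.27982808]), 'orientation': array([-129.16663639,    0.65447223,  -21.85546377])}
{'fx': 500.00515753959405, 'fy': 500.00515753959405, 'cx': 253.02205751054234, 'cy': 183.1491502081255, 'xyz': array([ 439.36722315,   69.72632561, 1481.65691953]), 'orientation': array([-176.07224065,    0.74551668,  -90.31796914])}
```

View pics/top.png

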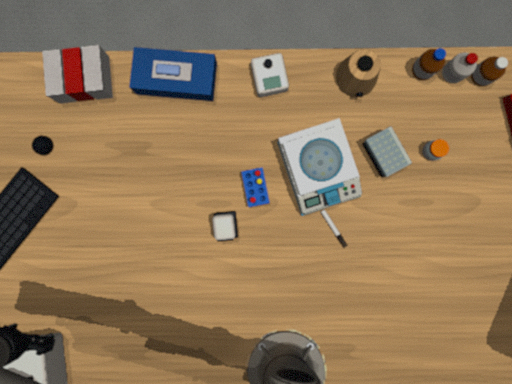

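View pics/side.png

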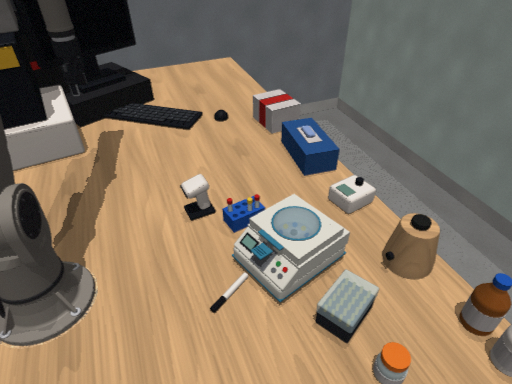

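Top view: the centrifuge is at about px (320,165), front facing the robot and yawed slightly, with the blue tab at about (332,197). The pen lies in front at (334,228), the rack at (256,187), the tipbox at (386,152). The side view agrees. Next I measure.

Run:
```python
from h import *
for n,box in(('top',(270,110,370,220)),('side',(225,190,355,295))):
    z=np.load(n+'.npz');im,W=z['im'],z['W'];x0,y0,x1,y1=box
    S=np.zeros(im.shape[:2],bool);S[y0:y1,x0:x1]=1
    h=cv2.cvtColor(im,cv2.COLOR_RGB2HSV)
    lid=S&(W[...,2]>108)&(W[...,2]<124)
    r=cv2.minAreaRect(W[lid][:,:2].astype(np.float32));print(n,'lid',lid.sum(),r)
    a=S&(W[...,2]>30)&(W[...,2]<150);print('all',cv2.minAreaRect(W[a][:,:2].astype(np.float32)))
    b=S&(h[...,0]>90)&(h[...,0]<115)&(h[...,1]>140)
    k,l,st,c=cv2.connectedComponentsWithStats(b.astype(np.uint8))
    for i in range(1,k):
        if st[i,4]>15:
            Q=W[l==i];print('blue',st[i],c[i].round(1),np.median(Q,0).round(1),Q.min(0).round(),Q.max(0).round())
t=cv2.imread('pics/top.png')[110:220,265:375];s=cv2.imread('pics/side.png')[190:300,225:335+20]
cv2.imwrite('pics/c.png',np.hstack([cv2.resize(t,(400,400),interpolation=2),cv2.resize(s,(400,400)[:1]+(400,),interpolation=2)]))
```

```text
top lid 2427 ((590.7318725585938, -101.44644165039062), (164.46719360351562, 171.2819061279297), 17.78366470336914)
all ((590.586181640625, -136.10467529296875), (227.2352294921875, 247.06582641601562), 17.839954376220703)
blue [318 183  25  22 227] [331.  193.6] [ 505.6 -128.2  100.9] [ 439. -156.   67.] [ 532.   70. 1482.]
side lid 2374 ((590.4420776367188, -99.02655029296875), (166.8155059814453, 172.2702178955078), 17.721435546875)
all ((597.9161987304688, -37.8194580078125), (409.89990234375, 358.5367126464844), 55.280853271484375)
blue [225 196  39  36 652] [240.4 214.4] [509.6  65.2  44.3] [ 274. -657.    2.] [582. 121. 723.]
blue [272 219  10  17  19] [274.8 227.6] [541.8 -96.  122.4] [ 538. -122.  121.] [549. -64. 124.]
blue [259 230  24  20 122] [270.4 239.6] [ 517.8 -125.3  119.6] [ 503. -161.  116.] [533. -87. 122.]
blue [251 243  21  17 196] [261.2 250.8] [ 492.1 -132.3  100.2] [ 471. -152.   76.] [514. -96. 103.]
```

View pics/c.png

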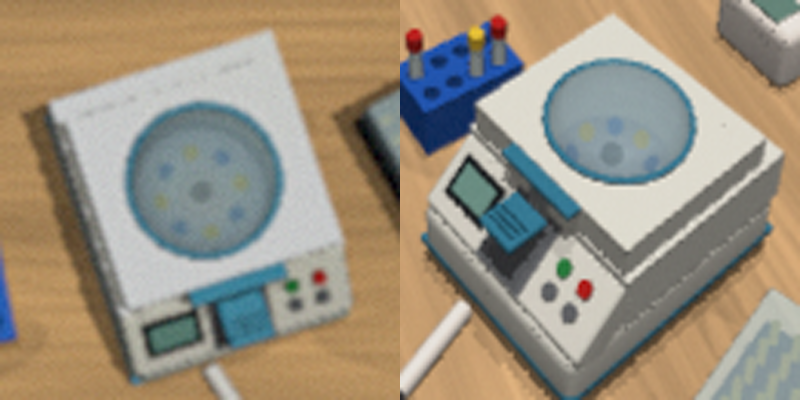

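The picture shows the tab just in front of the lip. By my fit the yaw is 17.8°, the origin is at (581,-103), and tab_press is at about (487,-134,99). Before moving I check which side of the tool the wrist camera is on.

Run:
```python
from h import *
s=robot.state();c=imaging.camera_model('wrist');M=R.from_euler('xyz',s['tcp_rot'],degrees=True).as_matrix()
print(M.T@(np.array(c['xyz'])-s['position']))
print(M.round(2))
z=np.load('side.npz');im,W=z['im'],z['W'];Q=W[243:260,251:272].reshape(-1,3);Q=Q[(Q[:,2]>94)&(Q[:,2]<105)];
a=np.radians(17.8);o=np.array([581.4,-103.5]);l=(Q[:,:2]-o)@np.array([[np.cos(a),-np.sin(a)],[np.sin(a),np.cos(a)]]);print(len(Q),l.min(0),l.max(0),np.median(Q[:,2]))
```

```text
[  81.28518638   -0.28713114 -131.72294459]
[[-0.97  0.25 -0.  ]
 [ 0.25  0.97 -0.  ]
 [-0.   -0.   -1.  ]]
229 [-111.28232982  -17.33527456] [-66.24179526  19.13027939] 100.10688924480223
```

```bash
python3 -m crank '[[-1,0.024,-0.0315,0.003,0,0,0.0257],[-1,0.024,-0.0315,0.003,0,0,0.0257],[-1,0.024,-0.0315,0.003,0,0,0.0257],[-1,0.024,-0.0315,0.003,0,0,0.0257],[-1,0.024,-0.0315,0.003,0,0,0.0257],[-1,0.024,-0.0315,0.003,0,0,0.0257],[-1,0.024,-0.0315,0.003,0,0,0.0257],[-1,0.024,-0.0315,0.003,0,0,0.0257],[-1,0.024,-0.0315,0.003,0,0,0.0257],[-1,0.024,-0.0315,0.003,0,0,0.0257]]'
python3 -m crank '[[-1,0.024,-0.0315,0,0,0,0.0257],[-1,0.024,-0.0315,0,0,0,0.0257],[-1,0.003,-0.038,0,0,0,0.0257],[-1,0.003,-0.038,0,0,0,0.0257],[-1,0.003,-0.038,0,0,0,0.0257],[-1,0.003,-0.038,0,0,0,0.0257],[-1,0.003,-0.038,0,0,0,0.0257],[-1,0.003,-0.038,0,0,0,0.0257],[-1,0.003,-0.038,0,0,0,0.0257],[-1,0.003,-0.038,0,0,0,0.0257]]'
python3 -c "
from h import *
s=robot.state();print(s['t'],s['position'],s['tcp_rot'],s['joint_pos'],s['finger_gap'])"
```

```text
t: 0.93
position: [404.4, 312.1, 272.3]
tcp_rot: [-180.0, -0.0, -179.8]
wrist_force: [1.3, 0.6, -0.5]
finger_gap: -0.4
grip_force: 0.0
t: 1.77
position: [475.2, -54.8, 272.2]
tcp_rot: [180.0, -0.0, -165.1]
wrist_force: [0.2, -0.1, -0.1]
finger_gap: -0.1
grip_force: 0.0
1.7667 [475.23043291 -54.76463354 272.21613916] [ 1.79965636e+02 -1.38171430e-04 -1.65062814e+02] [-28.09071417   3.81182867  31.24172643 108.94474557  -2.16915097
  67.82003463 108.85155972] -0.07297563637308144
```

```bash
python3 -m crank '[[-1,0.0023,-0.02,0,0.0267,-0.083,0.0125],[-1,0.0023,-0.02,0,0.0267,-0.083,0.0125],[-1,0.0023,-0.02,0,0.0267,-0.083,0.0125],[-1,0.0023,-0.02,0,0.0267,-0.083,0.0125],[-1,0,0,-0.032,0,0,0],[-1,0,0,-0.032,0,0,0],[-1,0,0,-0.034,0,0,0],[-1,0,0,-0.034,0,0,0],[-1,0,0,0,0,0,0],[-1,0,0,0,0,0,0]]'
python3 - <<'E'
from h import *
s=robot.state();p=s['position'];M=R.from_euler('xyz',s['tcp_rot'],degrees=True).as_matrix()
a=np.radians(17.8);C=np.array([[np.cos(a),-np.sin(a),0],[np.sin(a),np.cos(a),0],[0,0,1]])
print(C.T@(p+11*M[:,2]-[581.4,-103.5,0]),(C.T@M).round(2),p)
im,_=imaging.get_image('side')
cv2.imwrite('pics/s2.png',cv2.resize(im[170:310,200:370,::-1],(680,560),interpolation=2))
E
```

```text
t: 2.6
position: [483.5, -132.8, 138.9]
tcp_rot: [179.3, 19.7, -162.4]
wrist_force: [1.0, -0.5, 0.7]
finger_gap: 0.3
grip_force: 0.0
[-98.45075279   2.11200505 128.56279872] [[-0.94  0.    0.34]
 [ 0.    1.    0.01]
 [-0.34  0.01 -0.94]] [ 483.51774384 -132.82492856  138.91756852]
```

View pics/s2.png

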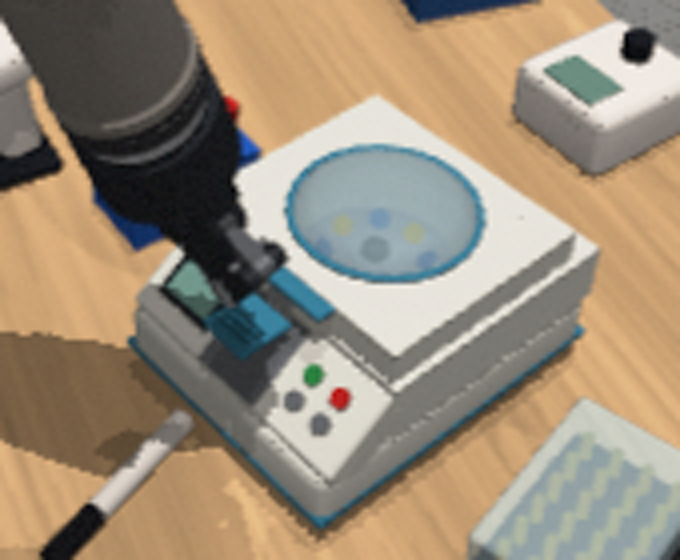

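The crop shows the shut fingertip at about (245,285), just above the tab at (245,325), and clear of the lip. Now I press in small steps.

```bash
python3 -m crank '[[-1,0,-0.002,-0.01,0,0,0],[-1,0,0,-0.01,0,0,0],[-1,0,0,-0.004,0,0,0],[-1,0,0,-0.002,0,0,0],[-1,0,0,-0.002,0,0,0],[-1,0,0,0,0,0,0]]'
python3 -m crank '[[-1,0,0,-0.002,0,0,0],[-1,0,0,-0.002,0,0,0],[-1,0,0,0,0,0,0]]'
```

```text
t: 3.15
position: [485.7, -135.0, 113.3]
tcp_rot: [179.5, 20.1, -162.3]
wrist_force: [-0.6, -0.1, 0.4]
finger_gap: -0.4
grip_force: 0.0
t: 3.4
position: [485.0, -135.4, 108.5]
tcp_rot: [179.5, 20.0, -162.4]
wrist_force: [-1.3, -0.4, 2.1]
finger_gap: 0.1
grip_force: 1.4
```

```bash
python3 -m crank '[[-1,0,0,-0.002,0,0,0],[-1,0,0,-0.002,0,0,0],[-1,0,0,-0.002,0,0,0],[-1,0,0,0,0,0,0]]'
python3 -m crank '[[-1,0,0,-0.002,0,0,0],[-1,0,0,-0.001,0,0,0],[-1,0,0,0,0,0,0],[-1,0,0,0,0,0,0],[-1,0,0,0,0,0,0],[-1,0,0,0,0,0,0]]'
python3 - <<'E'
from h import *
im,d,W=cloud('side');S=W[190:300,225:355].reshape(-1,3);a=np.radians(17.8)
l=(S[:,:2]-[581.4,-103.5])@np.array([[np.cos(a),-np.sin(a)],[np.sin(a),np.cos(a)]])
m=(abs(l[:,1]+50)<20)&(abs(l[:,0])<100)&(S[:,2]>90)&(S[:,2]<300)
for x in range(-80,100,20):
    k=m&(abs(l[:,0]-x)<5);print(x,k.sum() and S[k,2].max().round())
E
```

```text
t: 3.73
position: [484.1, -135.6, 101.7]
tcp_rot: [179.4, 19.9, -162.4]
wrist_force: [-4.8, -2.2, 4.7]
finger_gap: -0.3
grip_force: 2.8
t: 4.23
position: [484.0, -135.7, 98.9]
tcp_rot: [179.4, 19.9, -162.4]
wrist_force: [-5.6, -2.4, 3.8]
finger_gap: 0.2
grip_force: 3.4
-80 0
-60 98.0
-40 99.0
-20 206.0
0 191.0
20 185.0
40 177.0
60 160.0
80 136.0
```

The lid has sprung up: its upper edge is at about 205 mm, near 0.65 rad. I retract along the finger.

```bash
python3 -m crank '[[-1,-0.001,-0.0003,0.004,0,0,0],[-1,-0.002,-0.0006,0.008,0,0,0],[-1,-0.002,-0.0006,0.01,0,0,0],[-1,-0.002,-0.0006,0.01,0,0,0],[-1,-0.002,-0.0006,0.01,0,0,0],[-1,-0.002,-0.0006,0.01,0,0,0],[-1,-0.002,-0.0006,0.014,0,0,0],[-1,-0.002,-0.0006,0.014,0,0,0],[-1,-0.002,-0.0006,0.014,0,0,0],[-1,0,0,0,0,0,0]]'
cat > q.py <<'E'
from h import *
import sys
s=robot.state();p=s['position'];M=R.from_euler('xyz',s['tcp_rot'],degrees=True).as_matrix()
a=np.radians(17.8);C=np.array([[np.cos(a),-np.sin(a),0],[np.sin(a),np.cos(a),0],[0,0,1]])
print(s['t'],'tip local',(C.T@(p+11*M[:,2]-[581.4,-103.5,0])).round(1),'F local',(C.T@s['wrist_force']).round(1))
if len(sys.argv)>1:
    im,d,W=cloud('side');cv2.imwrite(f'pics/{sys.argv[1]}.png',cv2.resize(im[110:320,180:390,::-1],(600,600),interpolation=2))
    L=(W-[581.4,-103.5,0])@C
    for y in(-60,60):
        k=(abs(L[...,1]-y)<15)&(abs(L[...,0])<170)&(L[...,2]>90)&(L[...,2]<300);Q=L[k]
        for x in range(-60,170,20):
            j=abs(Q[:,0]-x)<6
            if j.any():print(y,x,Q[j,2].min().round(),Q[j,2].max().round())
E
python3 q.py s3
```

```text
t: 5.12
position: [469.9, -140.1, 196.2]
tcp_rot: [179.5, 20.3, -162.3]
wrist_force: [0.3, 1.0, 0.2]
finger_gap: -0.1
grip_force: 0.0
5.1167 tip local [-113.5   -0.7  185.9] F local [0.5 0.8 0.2]
-60 -60 90.0 98.0
-60 -40 93.0 99.0
-60 -20 94.0 202.0
-60 0 94.0 192.0
-60 20 94.0 178.0
-60 40 94.0 170.0
-60 60 93.0 158.0
-60 80 125.0 131.0
-60 100 112.0 117.0
60 -60 90.0 98.0
60 -40 94.0 98.0
60 -20 90.0 203.0
60 0 91.0 193.0
60 20 90.0 179.0
60 40 90.0 162.0
```

View pics/s3.png

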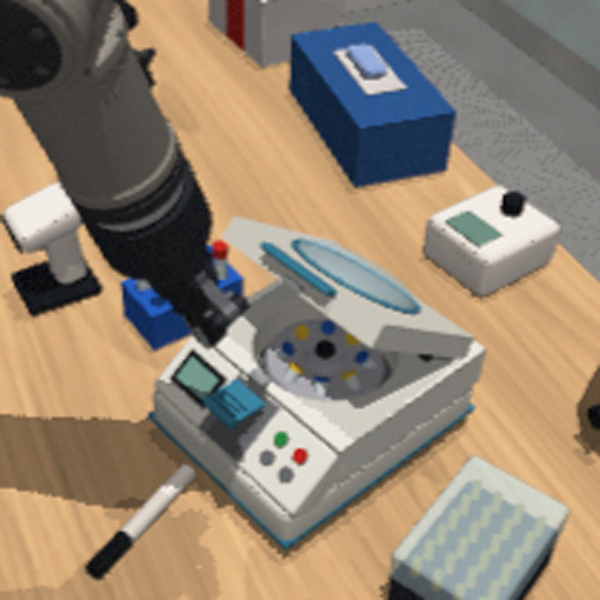

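The lid is at its kick-up angle, with the lip at about (297,270). The tab is back up and the finger is in front of the lip at (220,330). I approach and then push.

```bash
python3 -m crank '[[-1,0.0114,0.0037,0,0,0,0],[-1,0.0114,0.0037,0,0,0,0],[-1,0.0114,0.0037,0,0,0,0],[-1,0.0114,0.0037,-0.002,0,0,0],[-1,0.0114,0.0037,-0.002,0,0,0],[-1,0.005,0.0015,0,0,0,0],[-1,0.005,0.0015,0.002,0,0,0],[-1,0.005,0.0015,0.004,0,0,0],[-1,0.005,0.0015,0.004,0,0,0],[-1,0.005,0.0015,0.004,0,0,0]]'; python3 q.py
```

```text
t: 6.0
position: [549.8, -114.2, 203.6]
tcp_rot: [179.4, 19.9, -162.4]
wrist_force: [-2.8, -0.6, -0.1]
finger_gap: -0.1
grip_force: 0.8
6.0 tip local [-29.6  -0.5 193.2] F local [-2.9  0.3 -0.1]
```

```bash
python3 -m crank '[[-1,0.0052,0.0017,0.004,0,0,0],[-1,0.0052,0.0017,0.004,0,0,0],[-1,0.0052,0.0017,0.004,0,0,0],[-1,0.0052,0.0017,0.004,0,0,0],[-1,0.0057,0.0018,0.003,0,0,0],[-1,0.0057,0.0018,0.003,0,0,0],[-1,0.0057,0.0018,0.003,0,0,0],[-1,0.0057,0.0018,0.003,0,0,0],[-1,0.0057,0.0018,0.003,0,0,0],[-1,0.0057,0.0018,0.003,0,0,0]]'; python3 q.py s4
```

```text
t: 6.83
position: [605.7, -96.2, 237.8]
tcp_rot: [179.5, 20.0, -162.3]
wrist_force: [-1.2, -0.3, 0.4]
finger_gap: -0.3
grip_force: 0.3
6.8333 tip local [ 29.2  -0.4 227.5] F local [-1.2  0.1  0.4]
-60 -60 90.0 98.0
-60 -40 94.0 99.0
-60 -20 93.0 98.0
-60 0 94.0 288.0
-60 20 93.0 98.0
-60 40 94.0 242.0
-60 60 94.0 245.0
-60 80 94.0 128.0
60 -60 90.0 99.0
60 -40 94.0 98.0
60 -20 92.0 98.0
60 0 90.0 98.0
60 20 90.0 98.0
60 40 90.0 237.0
60 60 92.0 192.0
60 80 94.0 165.0
```

View pics/s4.png

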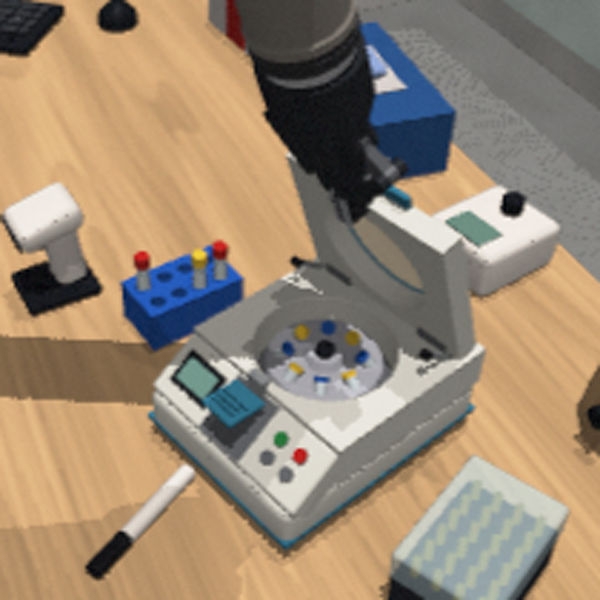

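The lid is now near 1.2 rad and the finger is pushing just inside the lip at about (350,205). The machine has not shifted. I keep going.

```bash
python3 -m crank '[[-1,0.0057,0.0018,0.002,0,0,0],[-1,0.0057,0.0018,0.002,0,0,0],[-1,0.0057,0.0018,0.001,0,0,0],[-1,0.0057,0.0018,0.001,0,0,0],[-1,0.0057,0.0018,0.001,0,0,0],[-1,0.0057,0.0018,0,0,0,0],[-1,0.0057,0.0018,0,0,0,0],[-1,0.0057,0.0018,0,0,0,0],[-1,0.0057,0.0018,0,0,0,0],[-1,0.0057,0.0018,0,0,0,0]]'; python3 -m crank '[[-1,0.0048,0.0015,0,0,0,0],[-1,0.0048,0.0015,0,0,0,0],[-1,0,0,0,0,0,0],[-1,0,0,0,0,0,0],[-1,0,0,0,0,0,0],[-1,0,0,0,0,0,0],[-1,0,0,0,0,0,0],[-1,0,0,0,0,0,0],[-1,0,0,0,0,0,0],[-1,0,0,0,0,0,0]]'; python3 q.py s5
```

```text
t: 7.72
position: [662.5, -78.2, 244.2]
tcp_rot: [179.4, 20.0, -162.3]
wrist_force: [0.2, -0.8, 0.1]
finger_gap: 0.1
grip_force: 0.1
t: 8.55
position: [671.5, -75.4, 244.4]
tcp_rot: [179.4, 20.0, -162.3]
wrist_force: [-0.2, 0.6, 0.5]
finger_gap: 0.2
grip_force: 0.0
8.55 tip local [ 98.2  -0.7 234.1] F local [-0.   0.6  0.5]
-60 -60 90.0 98.0
-60 -40 94.0 99.0
-60 -20 95.0 98.0
-60 0 94.0 99.0
-60 20 94.0 98.0
-60 40 94.0 124.0
-60 60 93.0 300.0
-60 80 94.0 112.0
-60 100 126.0 168.0
-60 120 180.0 225.0
-60 140 233.0 238.0
-60 160 230.0 230.0
60 -60 90.0 98.0
60 -40 94.0 99.0
60 -20 93.0 98.0
60 0 92.0 99.0
60 20 90.0 98.0
60 40 91.0 98.0
60 60 90.0 100.0
60 80 94.0 114.0
60 100 123.0 165.0
60 120 128.0 220.0
60 140 181.0 194.0
```

View pics/s5.png

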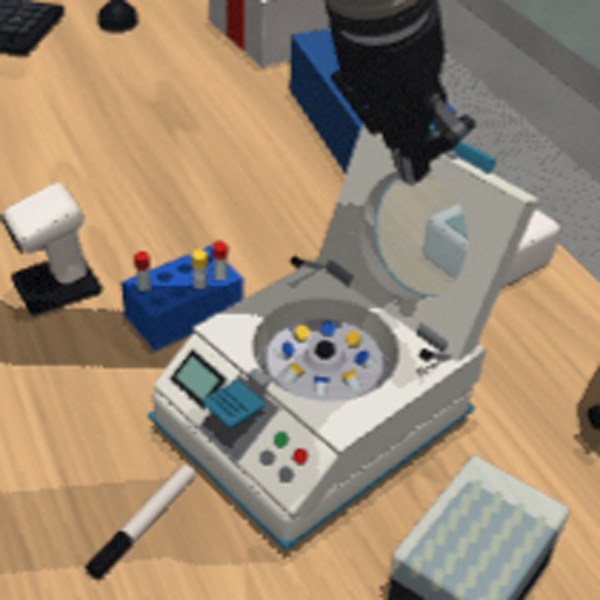

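The lid is leaning back at about 1.9 rad, with no force on the finger. I back the hand away.

```bash
python3 -m crank '[[-1,-0.01,-0.003,0.002,0,0,0],[-1,-0.02,-0.006,0.005,0,0,0],[-1,-0.025,-0.008,0.01,0,0,0],[-1,-0.025,-0.008,0.01,0,0,0],[-1,-0.025,-0.008,0.01,0,0,0],[-1,-0.025,-0.008,0.01,0,0,0],[-1,-0.025,-0.008,0.01,0,0,0],[-1,-0.02,-0.006,0.01,0,0,0],[-1,0,0,0,0,0,0],[-1,0,0,0,0,0,0]]'; python3 -m crank '[[-1,0,0,0,0,0,0],[-1,0,0,0,0,0,0],[-1,0,0,0,0,0,0],[-1,0,0,0,0,0,0],[-1,0,0,0,0,0,0],[-1,0,0,0,0,0,0]]';python3 q.py s6
```

```text
t: 9.43
position: [495.8, -131.2, 312.3]
tcp_rot: [179.4, 20.2, -162.5]
wrist_force: [-0.3, 0.6, -0.0]
finger_gap: -0.1
grip_force: 0.0
t: 9.93
position: [496.7, -130.3, 311.0]
tcp_rot: [179.5, 19.9, -162.3]
wrist_force: [-0.3, 0.7, 0.2]
finger_gap: 0.4
grip_force: 0.0
9.9333 tip local [-85.1   0.4 300.6] F local [-0.1  0.7  0.2]
-60 -60 90.0 99.0
-60 -40 94.0 98.0
-60 -20 93.0 98.0
-60 0 94.0 98.0
-60 20 94.0 97.0
-60 40 94.0 124.0
-60 60 94.0 99.0
-60 80 95.0 115.0
-60 100 127.0 168.0
-60 120 176.0 223.0
-60 140 233.0 238.0
60 -60 90.0 99.0
60 -40 94.0 98.0
60 -20 92.0 98.0
60 0 92.0 98.0
60 20 90.0 98.0
60 40 91.0 119.0
60 60 91.0 99.0
60 80 93.0 109.0
60 100 124.0 172.0
60 120 129.0 220.0
60 140 184.0 238.0
```

View pics/s6.png

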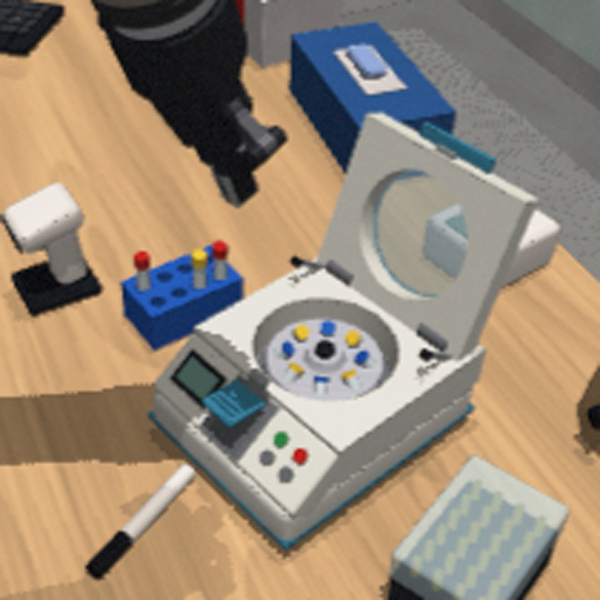

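The lid stays fully open at its stop (lip at about (457,145)), the tab at (233,400) is up, and nothing else has moved. The hand is clear.

```bash
python3 -c "
from plant import robot
print(robot.sign_off())"
```

```text
the job is handed in; nothing more can be done
None
```

The job is handed in, with no verdict returned: the tab was pressed and sprang back, the lid rests open at its stop at about 1.9 rad (measured from the side camera), the hand is clear, and nothing else in the final close-up had visibly moved.

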